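# Sort the fittings of a dismantled glassware rig into their trays

### The arm

A 6-joint arm with a two-finger parallel gripper is mounted at the origin on the work surface. World frame = base frame: x ahead of the robot, y to its left, z up, the work surface at z = 0. Lengths are in mm, angles in rad, forces in N, time in s.
With the tool pointing down it reaches from about 350 to 775 mm from the base axis. Payload 7.3 kg.
Tool frame: the origin (TCP) lies midway between the tips of the shut fingers; the grasp point (between the pads) lies 19 mm behind it; z points along the fingers, y is the line along which they close (so a half turn about z gives the same grasp; the last joint's range is limited). The gripper opens to 92 mm and grips with 3 to 60 N. Pads are 19 mm wide; open, the fingers measure 130 mm over their backs; the gripper's body (75 mm by 190 mm) begins 47 mm behind the grasp point.
Start: joints at [-1.372, 0.342, 1.524, -0, 1.275, -0.146], TCP at [177.477, -494.112, 226.741] pointing down, gripper open.
Joint ranges: [-2.53, 2.53], [-0.77, 2.02], [0.04, 2.7], [-1, 4.14], [0.28, 2.66], [-3.11, 3.11]. Speed limits (rad/s): [2.57, 2.57, 3.14, 3.14, 3.14, 3.14].

### API

Orientations are given as [roll, pitch, yaw] about the fixed x, y, z axes, in that order (R = Rz(yaw) Ry(pitch) Rx(roll)).
In Python, from plant import * gives the robot as it stands.
- The arm moves only by the tool step_arm, never from a script. Its argument "deltas" is one flat list of numbers, 5 for each row, row after row: the shift along the world's x, y, z in mm, then the turn about the world's z in degrees, then the finger opening in mm, from 0 to 91.8. In form: [tx, ty, tz, turn, gripper, tx, ty, tz, turn, gripper, ...]. A call has exactly 10 rows; each row shifts and turns the commanded pose from where the row before left it; what a row does not reach is not made up. A row lasts 1/8 s, in which the tool goes at most 62.5 mm and 10.7 degrees, less where a joint would pass 70% of its speed; a pose out of reach is approached as far as the arm can. A call is refused whole if a number of a shift passes 62.5 or a number of a turn 10.7, either way. A call with a gripper value outside its range is refused whole. The fingers move at their own pace and stop on an object; the grip force is fixed at half the most. Time passes only in rows, so rows that do not move let the fingers close, or fill a call up. It gives the time, the measured TCP pose, the force, the opening and the grip force at its end, in the units of the state.
- get_obs(): the state, without advancing time (a new reading comes with each control period).
- capture(name): name is "scene" or "top" or "wrist"; returns the picture (400x640x3 uint8, red, green, blue); there is no depth.
- camera_params(name): a dict with "mtx" (3x3 intrinsics, pixels), "k1" (the pictures are not rectified: a ray, as slopes to the right and down, at radius r is drawn at 1 + k1 r^2 times it, then the intrinsics apply), "rvec" (rotation vector, rad) and "tvec" (3), from world to camera coordinates, as OpenCV has them. Camera axes: x right, y down, z forward; pixel columns grow to the right and rows downward; lengths in mm; the calibration is good to about 2 mm. A picture is of the moment at which its call begins: read the wrist's pose just before it. camera_params takes no time and is no camera call; for the wrist camera it gives the pose at the moment of the call.
- close_job(): hands the job in; it is judged then, once.
The state is a dict: "time": time; "joint_positions": joint angles; "dq": joint speeds; "tau": joint torques, N m; "tool_pos": TCP position; "tcp_rot": TCP orientation; "contact_force": force on the tool from outside, world axes, zero at the start; "moment": the same for the moment, N m; "grip_width": finger opening in mm; "finger_force": force on a finger pad.
Only numpy, scipy, OpenCV 4.12 (cv2) and the standard library are available. Lean on these libraries where they do the work, as an engineer would, in place of code of your own. Each camera call takes 0.05 s, during which the arm holds its last target. There are 200 camera calls.

### The job

Sort the parts lying loose on the lab bench: the two red-brown rubber stoppers go in the blue tray and the two metal rod clamps in the yellow tray, one to each bay, and the amber vial goes in the small white tray. Set each part down standing upright on the tray floor, as it stands now, without dropping it, and do not disturb the beaker or the wash bottle.

Things in the scene. Friction and masses are not known exactly. Their poses are not given: they have to be found in the camera images.
- stopper_1: Red-brown rubber stopper, loose, standing on its narrow end: a solid cone 40 mm tall, 34 mm diameter at the foot, 40 mm at the top, about 55 g. Origin: centre of its foot; z up along its axis. The two stoppers are alike.
- stopper_2: Red-brown rubber stopper, loose, standing on its narrow end: a solid cone 40 mm tall, 34 mm diameter at the foot, 40 mm at the top, about 55 g. Origin: centre of its foot; z up along its axis. The two stoppers are alike.
- clamp_1: Aluminium boss-head rod clamp, loose, on its foot: block 28 (its x) x 26 (y) x 46 mm tall, a 10 mm slot along y in its top 18 mm. Two brass thumbscrews with 14 mm heads stick out: to -x 21 mm up, to +x 37 mm up; 64 mm long over them. The flat faces at +y and -y (26 mm apart) are free to grip. About 140 g. Origin: centre of the block's underside; z up. Both clamps are alike.
- clamp_2: Aluminium boss-head rod clamp, loose, on its foot: block 28 (its x) x 26 (y) x 46 mm tall, a 10 mm slot along y in its top 18 mm. Two brass thumbscrews with 14 mm heads stick out: to -x 21 mm up, to +x 37 mm up; 64 mm long over them. The flat faces at +y and -y (26 mm apart) are free to grip. About 140 g. Origin: centre of the block's underside; z up. Both clamps are alike.
- vial: Amber glass sample vial with a white screw cap, loose, standing upright: body 28 mm diameter and 40 mm tall, then a short shoulder, cap 23 mm diameter, 55 mm tall in all, about 35 g. Origin: centre of its foot; z up.
- blue_tray: Blue plastic tray fixed on the bench: 84 mm (its x) by 160 mm (its y), 14 mm high, walls 4 mm thick, inner floor 4 mm above the bench. A 4 mm divider as high as the walls parts it into two equal open bays, 76 by 74 mm inside, centred 39 mm to +y and to -y of the origin. Origin: centre of its underside, on the bench; z up. For the stoppers.
- yellow_tray: Yellow plastic tray fixed on the bench: 84 mm (its x) by 160 mm (its y), 14 mm high, walls 4 mm thick, inner floor 4 mm above the bench. A 4 mm divider as high as the walls parts it into two equal open bays, 76 by 74 mm inside, centred 39 mm to +y and to -y of the origin. Origin: centre of its underside, on the bench; z up. For the rod clamps.
- white_tray: Square white plastic tray lying on the bench, fixed to it: 84 by 84 mm, 14 mm high, walls 4 mm thick, inner floor 4 mm above the bench, one single open bay 76 by 76 mm inside. Origin: centre of its underside, on the bench. For the vial.
- beaker: Bystander: empty clear glass beaker standing on the bench to the left of the work, loose, 68 mm diameter at the rim, 85 mm tall. Origin: centre of its foot.
- wash_bottle: Bystander: white plastic bottle with a red cap standing on the bench to the right of the work, loose, 60 mm diameter, 150 mm tall. Origin: centre of its foot.
There are look-alikes about, which are no part of the job. What is shaped like the clamp_2 but pink or purple is not meant.

How it is judged:
By the outcome, as a careful person would: the job done as asked, in the order asked, and still so for the second after the job is handed in, with the robot touching nothing.
It also fails if it takes over 118 s, if anything falls off the work surface, if the arm or the gripper's body presses on something with over 40 N, if the wrist force passes 120 N, or if a joint passes its speed limit or range.

## Working session

There is one attempt and no reset: what is moved stays moved. The work goes in short steps, Python scripts to look and compute and a tool call to move; the robot and the scene stay as the last step left them, time stands still between calls to the robot, and variables do not carry over. Pictures are saved under pics/ and viewed, at most 14 in all, crops included, and the job is handed in when it is done.

Besides the shell and the picture viewer there is one more tool, called as a command line: name --argument value ..., lists and objects as JSON in quotes. step_arm: Moves the arm, as the interface text tells. Its arguments: {"type":"object","properties":{"deltas":{"type":"array","items":{"type":"number"}}},"required":["deltas"]}

```bash
mkdir -p pics; ls; python3 - <<'E'
from plant import *
import cv2
o=get_obs();print(o)
for n in("scene","top"):
    im=capture(n);cv2.imwrite(f"pics/{n}0.png",im[:,:,::-1]);print(n,camera_params(n))
print(camera_params("wrist"))
E
```

```text
pics
{'time': 0.0, 'joint_positions': array([-1.37200476e+00,  3.42715766e-01,  1.52499370e+00, -3.59542999e-05,
        1.27534385e+00, -1.46047248e-01]), 'dq': array([-0.00064088, -0.00210503, -0.000859  ,  0.00043746,  0.00107498,
       -0.0003224 ]), 'tau': array([-1.15851719e-03, -4.31250107e+01, -2.44215757e+01,  7.17088510e-02,
        5.59768989e-02, -1.21648263e-04]), 'tool_pos': array([ 177.38476203, -493.72030429,  226.05668702]), 'tcp_rot': array([-3.14014254e+00, -1.78552140e-04,  3.44849181e-01]), 'contact_force': array([-0.17178028, -0.64745535, -0.05709653]), 'moment': array([0.0268747 , 0.0120966 , 0.00317987]), 'finger_force': 0.0, 'grip_width': 91.77116339445608}
scene {'mtx': array([[492.06754368,   0.        , 319.61433837],
       [  0.        , 492.06754368, 202.55003641],
       [  0.        ,   0.        ,   1.        ]]), 'k1': -0.061309603241978726, 'rvec': array([ 2.0417145 ,  0.94715366, -0.44162055]), 'tvec': array([-361.7541368 , -235.13381797, 1543.81682431])}
top {'mtx': array([[504.25206771,   0.        , 315.48821585],
       [  0.        , 504.25206771, 190.97766072],
       [  0.        ,   0.        ,   1.        ]]), 'k1': -0.07745279804391464, 'rvec': array([ 2.11946471, -2.14424308,  0.21938483]), 'tvec': array([  -5.31450193,  543.66540892, 1273.0705294 ])}
{'mtx': array([[316.09728712,   0.        , 324.12553916],
       [  0.        , 316.09728712, 205.51896519],
       [  0.        ,   0.        ,   1.        ]]), 'k1': 0.004976370190176501, 'rvec': array([-2.38881409,  1.67918452,  0.22442114]), 'tvec': array([-523.68871765,  -33.66715257,  389.64323781])}
```

View pics/top0.png

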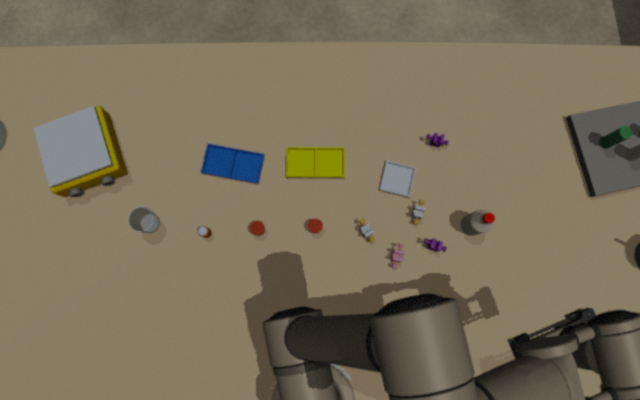

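View pics/scene0.png

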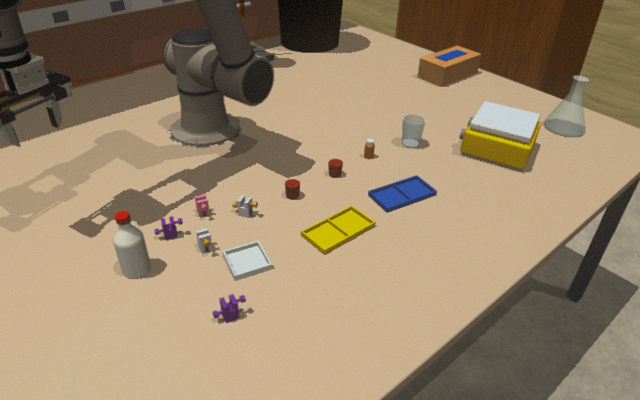

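The top view shows the stoppers at about (257,228) and (315,226). The grey and brass clamps are at (366,230) and (418,212), and the vial is at (204,232). The blue tray is at (233,164), yellow (315,163) and white (397,179). The scene view agrees.

What could be mistaken for a clamp in the top view: grey (366,230), grey (418,212), pink (397,256), purple (435,244) and purple (436,140). I choose the two grey/brass ones. Red things: the stoppers at (257,228) and (315,226), and the wash-bottle cap at (488,218). I choose the two stoppers.

```bash
cat > h.py <<'E'
from plant import *
import numpy as np, cv2
def ray(cp,uv):
    R,_=cv2.Rodrigues(cp["rvec"]); K=cp["mtx"]
    p=cv2.undistortPoints(np.array(uv,float).reshape(-1,1,2),K,np.array([cp["k1"],0,0,0,0])).reshape(-1,2)
    d=np.c_[p,np.ones(len(p))]@R
    return -R.T@np.asarray(cp["tvec"]),d/np.linalg.norm(d,axis=1)[:,None]
def plane(cp,uv,z):
    c,d=ray(cp,uv); return c+d*((z-c[2])/d[:,2])[:,None]
def tri(rays):
    A=np.zeros((3,3));b=np.zeros(3)
    for c,d in rays:
        P=np.eye(3)-np.outer(d,d);A+=P;b+=P@c
    x=np.linalg.solve(A,b)
    return x,[np.linalg.norm((np.eye(3)-np.outer(d,d))@(x-c)) for c,d in rays]
def blobs(m,amin=30):
    m=m.astype(np.uint8)
    n,l,s,c=cv2.connectedComponentsWithStats(m)
    return [(c[i].round(1),s[i],l==i) for i in range(1,n) if s[i][4]>=amin]
def grab(name,tag=None):
    cp=camera_params(name); im=capture(name)
    if tag: cv2.imwrite(f"pics/{tag}.png",im[:,:,::-1])
    return cp,im
def rect(m):
    c=max(cv2.findContours(m.astype(np.uint8),cv2.RETR_EXTERNAL,cv2.CHAIN_APPROX_NONE)[0],key=cv2.contourArea)
    return cv2.boxPoints(cv2.minAreaRect(c))
E
python3 - <<'E'
from h import *
cps={n:camera_params(n) for n in("scene","top")}
ims={n:cv2.imread(f"pics/{n}0.png") for n in cps}
T=cps["top"]
for nm,uv,z in [("s1",(257,228),40),("s2",(315,226),40),("c1",(366,230),40),("c2",(418,212),40),("vial",(204,232),55),("blue",(233,164),14),("yel",(315,163),14),("white",(397,179),14),("pink",(397,256),40),("pur",(435,244),40),("beaker",(148,222),80),("bottle",(480,222),0)]:
    print(nm,plane(T,[uv],z).round(0)[0])
for n in ims:
    hsv=cv2.cvtColor(ims[n],cv2.COLOR_BGR2HSV);H,S,V=hsv[...,0],hsv[...,1],hsv[...,2]
    for c,m in {"blue":(H>105)&(H<122)&(S>150),"yel":(H>24)&(H<34)&(S>200),"red":((H<8)|(H>172))&(S>150)}.items():
        print(n,c,[(b[0].tolist(),int(b[1][4])) for b in blobs(m,40)])
im=ims["top"][190:280,180:450]; cv2.imwrite("pics/topcrop.png",cv2.resize(im,None,fx=2.9,fy=2.9,interpolation=cv2.INTER_CUBIC))
c=camera_params("wrist");R,_=cv2.Rodrigues(c["rvec"]);print("wristcam",-R.T@c["tvec"],R)
E
```

```text
s1 [449. 142.  40.]
s2 [452.  -9.  40.]
c1 [ 440. -143.   40.]
c2 [ 486. -282.   40.]
vial [438. 277.  55.]
blue [628. 212.  14.]
yel [628. -12.  14.]
white [ 582. -235.   14.]
pink [ 371. -222.   40.]
pur [ 401. -323.   40.]
beaker [462. 416.  80.]
bottle [ 462. -462.    0.]
scene blue [([450.9, 54.8], 126), ([401.5, 193.2], 843)]
scene yel [([498.9, 139.1], 259), ([337.4, 228.4], 1412)]
scene red [([335.0, 162.6], 81), ([292.0, 183.6], 103), ([122.0, 217.0], 161)]
top blue [([232.5, 163.2], 1600)]
top yel [([95.5, 157.1], 622), ([314.8, 162.1], 1666)]
top red [([488.5, 217.7], 98), ([314.6, 225.5], 152), ([256.8, 227.7], 154)]
wristcam [ 241.96177455 -470.48814627  383.79761178] [[ 0.33828498 -0.94104072 -0.00237578]
 [-0.90863677 -0.32729117  0.25934477]
 [-0.24483156 -0.08557372 -0.96578188]]
```

View pics/topcrop.png

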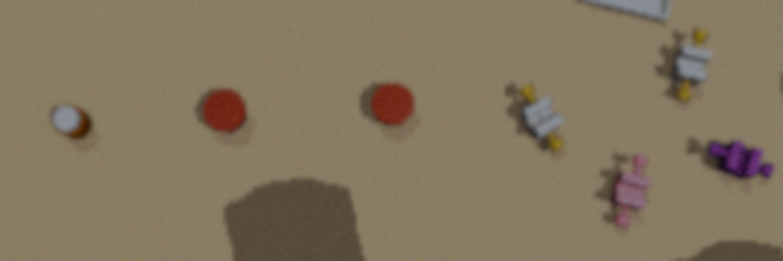

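The crop confirms two red stoppers, two grey/brass clamps, and pink and purple decoys beside them. Next I move the wrist camera over the field.

step_arm --deltas '[32, 43, 2, -2, 91.8, 32, 43, 2, -2, 91.8, 32, 43, 2, -2, 91.8, 32, 43, 2, -2, 91.8, 32, 43, 2, -2, 91.8, 32, 43, 2, -2, 91.8, 32, 43, 2, -2, 91.8, 32, 43, 2, -2, 91.8, 32, 43, 2, -2, 91.8, 32, 43, 2, -2, 91.8]'

```text
time: 1.35
tool_pos: [498.2, -62.5, 246.6]
tcp_rot: [3.141, 0.0, -0.005]
contact_force: [0.1, -0.4, 0.4]
grip_width: 92.0
finger_force: 0.0
```

```bash
python3 - <<'E'
from h import *
o=get_obs();print(o["time"],o["tool_pos"],o["tcp_rot"],o["dq"].round(3))
import pickle
cp,im=grab("wrist","w1");pickle.dump(cp,open("w1.pkl","wb"));o=get_obs();print(o["tool_pos"])
E
```

```text
1.35 [498.18974911 -62.47049085 246.58715459] [ 3.14148241e+00  4.05427220e-04 -5.32331878e-03] [ 0.838  0.353 -0.53  -0.002  0.172  1.114]
[501.11079953 -57.77286203 246.70951534]
```

View pics/w1.png

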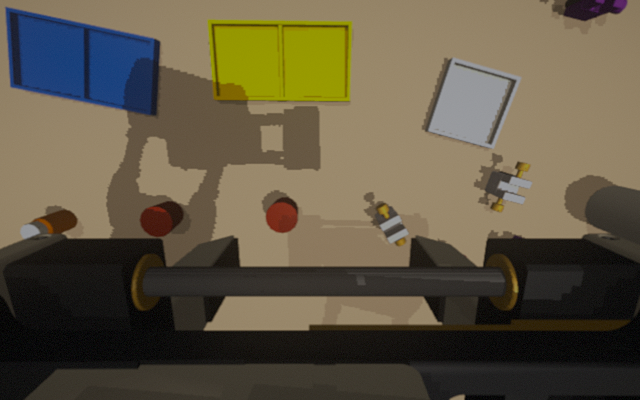

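The wrist view is clear: blue tray (83,62), yellow (280,62), white (473,102), stoppers (157,219) and (282,216), grey clamps (392,224) and (510,186), vial (50,224). The arm was still moving, so I take two settled views about 160 mm apart.

step_arm --deltas '[-10, 20, 0, 0, 91.8, -10, 20, 0, 0, 91.8, -10, 20, 0, 0, 91.8, -10, 20, 0, 0, 91.8, 0, 0, 0, 0, 91.8, 0, 0, 0, 0, 91.8, 0, 0, 0, 0, 91.8, 0, 0, 0, 0, 91.8, 0, 0, 0, 0, 91.8, 0, 0, 0, 0, 91.8]'

```text
time: 2.65
tool_pos: [457.5, 15.8, 246.7]
tcp_rot: [3.142, 0.0, -0.004]
contact_force: [-0.4, 0.2, 0.0]
grip_width: 92.0
finger_force: 0.0
```

```bash
python3 - <<'E'
from h import *
import pickle
cp,im=grab("wrist","w2");pickle.dump(cp,open("w2.pkl","wb"));o=get_obs();print(o["tool_pos"],o["dq"].round(3))
E
```

```text
[457.53424067  15.7930627  246.66313231] [ 0.004  0.001  0.002 -0.     0.001 -0.001]
```

step_arm --deltas '[0, -40, 0, 0, 91.8, 0, -40, 0, 0, 91.8, 0, -40, 0, 0, 91.8, 0, -40, 0, 0, 91.8, 0, 0, 0, 0, 91.8, 0, 0, 0, 0, 91.8, 0, 0, 0, 0, 91.8, 0, 0, 0, 0, 91.8, 0, 0, 0, 0, 91.8, 0, 0, 0, 0, 91.8]'

```text
time: 3.95
tool_pos: [457.5, -143.9, 246.8]
tcp_rot: [3.141, -0.0, -0.004]
contact_force: [0.9, -0.2, 0.6]
grip_width: 91.8
finger_force: 0.0
```

```bash
python3 - <<'E'
from h import *
import pickle
cp,im=grab("wrist","w3");pickle.dump(cp,open("w3.pkl","wb"));o=get_obs();print(o["tool_pos"],o["dq"].round(3))
ims=[cv2.imread(f"pics/w{i}.png") for i in(2,3)]
for k,im in enumerate(ims):
    hsv=cv2.cvtColor(im,cv2.COLOR_BGR2HSV);H,S,V=[hsv[...,i] for i in range(3)]
    for c,m in {"blue":(H>105)&(H<122)&(S>150),"yel":(H>24)&(H<34)&(S>200),"red":((H<8)|(H>172))&(S>170),"white":(S<40)&(V>110),"cap":(S<60)&(V>110)}.items():
        print(k,c,[(b[0].tolist(),b[1].tolist()) for b in blobs(m&(np.arange(400)[:,None]<245),60)])
cv2.imwrite("pics/w23.png",np.vstack([ims[0][:260],ims[1][:260]]))
E
```

```text
[ 457.52038165 -143.95832735  246.75347035] [-0.004  0.     0.002 -0.001 -0.    -0.   ]
0 blue [([152.4, 31.7], [71, 0, 152, 77, 9069])]
0 yel [([348.8, 31.1], [278, 0, 146, 64, 8952])]
0 red [([346.0, 183.4], [331, 167, 31, 33, 787]), ([217.9, 187.9], [202, 173, 34, 31, 748])]
0 white [([543.7, 65.7], [498, 17, 100, 97, 5233]), ([596.4, 146.2], [585, 140, 24, 13, 190]), ([584.3, 157.9], [569, 147, 32, 22, 342]), ([5.0, 174.2], [0, 158, 12, 29, 203]), ([459.1, 189.9], [447, 181, 24, 19, 202]), ([90.3, 198.4], [81, 189, 20, 20, 303]), ([466.1, 202.7], [455, 195, 23, 16, 164])]
0 cap [([544.3, 65.7], [498, 16, 100, 98, 5352]), ([596.7, 146.2], [585, 140, 24, 14, 202]), ([584.8, 158.1], [569, 147, 32, 23, 361]), ([5.0, 174.2], [0, 158, 12, 29, 203]), ([459.4, 189.8], [447, 181, 25, 19, 207]), ([90.0, 198.5], [80, 189, 21, 20, 322]), ([466.4, 202.8], [455, 195, 23, 17, 173])]
1 blue [([38.7, 34.3], [0, 0, 76, 77, 5178])]
1 yel [([136.3, 27.2], [131, 0, 11, 58, 245]), ([211.9, 30.8], [138, 0, 142, 65, 8620])]
1 red [([211.7, 184.2], [195, 168, 34, 32, 767]), ([81.2, 188.3], [66, 173, 32, 31, 685])]
1 white [([404.8, 66.7], [361, 18, 93, 97, 5471]), ([447.9, 154.8], [433, 141, 32, 29, 555]), ([323.8, 191.1], [311, 182, 27, 19, 269]), ([330.1, 203.2], [319, 196, 23, 16, 168])]
1 cap [([405.5, 66.6], [361, 17, 94, 98, 5619]), ([448.3, 155.0], [433, 141, 33, 30, 587]), ([624.5, 172.0], [605, 165, 35, 18, 350]), ([323.7, 191.2], [311, 182, 27, 19, 275]), ([329.9, 203.4], [319, 196, 23, 16, 176]), ([605.5, 211.0], [589, 198, 45, 22, 371])]
```

View pics/w23.png

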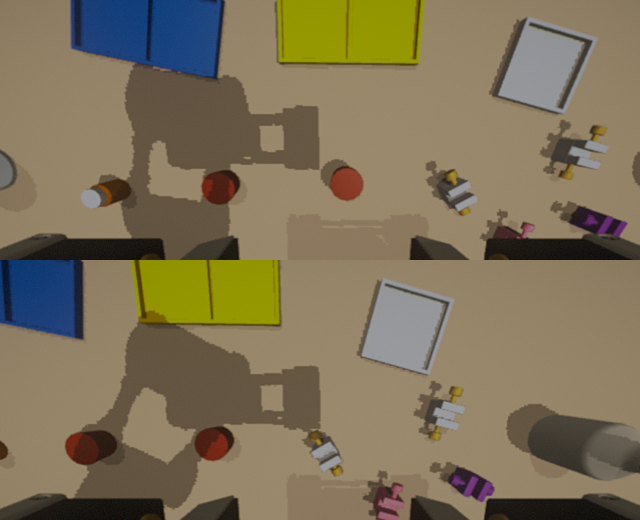

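The two views agree (stopper and clamp tops clear in both). Now the positions and heights.

```bash
cat > m.py <<'E'
from h import *
import pickle
W={i:(pickle.load(open(f"w{i}.pkl","rb")),cv2.imread(f"pics/w{i}.png")) for i in(1,2,3)}
W["t"]=(camera_params("top"),cv2.imread("pics/top0.png"))
def ch(im):
    return [cv2.cvtColor(im,cv2.COLOR_BGR2HSV)[...,i].astype(int) for i in range(3)]
E
python3 - <<'E'
from m import *
def near(bl,uv): return min(bl,key=lambda b:np.hypot(*(b[0]-uv)))
def mt(name,pts):
    rs=[]
    for k,uv in pts: c,d=ray(W[k][0],[uv]); rs.append((c,d[0]))
    x,e=tri(rs); print(name,x.round(1),np.round(e,1))
# stoppers: top faces -> brightest part
for nm,seeds in {"sA(y142)":{1:(157,219),2:(218,188),3:(81,188)},"sB(y-9)":{1:(282,216),2:(346,183),3:(212,184)}}.items():
    pts=[]
    for k,uv in seeds.items():
        H,S,V=ch(W[k][1]);m=((H<8)|(H>172))&(S>150)
        b=near(blobs(m,60),uv);v=V[b[2]]
        t,_=cv2.threshold(v.astype(np.uint8),0,255,cv2.THRESH_OTSU)
        mm=b[2]&(V>t);bb=near(blobs(mm,60),uv)
        (cx,cy),ax,_=cv2.fitEllipse(max(cv2.findContours(bb[2].astype(np.uint8),0,1)[0],key=cv2.contourArea))
        print(k,t,(round(cx,1),round(cy,1)),np.round(ax,1),np.percentile(v,[5,50,95])); pts.append((k,(cx,cy)))
        print("   on z40",plane(W[k][0],[(cx,cy)],40).round(1)[0])
    mt(nm,pts)
# vial cap
H,S,V=ch(W[2][1]);b=near(blobs((S<60)&(V>110),60),(90,198));H1,S1,V1=ch(W[1][1]);b1=near(blobs((S1<60)&(V1>110),60),(33,231));print(b[0],b1[0],b1[1]);
Ht,St,Vt=ch(W["t"][1]);bt=near(blobs((St<60)&(Vt>110),8),(203,231));print(bt[0],bt[1])
mt("vial",[(1,b1[0]),(2,b[0])]);mt("vial+top",[(2,b[0]),("t",bt[0])])
# trays corners
for nm,f,ks in [("blue",lambda H,S,V:(H>105)&(H<122)&(S>150),[1,"t"]),("yel",lambda H,S,V:(H>22)&(H<35)&(S>200),[1,"t"]),("white",lambda H,S,V:(S<50)&(V>100),[1,2,3,"t"])]:
    sd={"blue":{1:(83,62),"t":(233,163)},"yel":{1:(280,62),"t":(315,162)},"white":{1:(473,102),2:(544,66),3:(405,66),"t":(397,179)}}[nm]
    for k in ks:
        m=cv2.morphologyEx(f(*ch(W[k][1])).astype(np.uint8),cv2.MORPH_CLOSE,np.ones((5,5)))
        b=near(blobs(m,100),sd[k]); cn=max(cv2.findContours(b[2].astype(np.uint8),0,1)[0],key=cv2.contourArea)
        w=plane(W[k][0],cn.reshape(-1,2),14)[:,:2].astype(np.float32)
        (cx,cy),wh,a=cv2.minAreaRect(w); print(nm,k,np.round((cx,cy,*wh,a),1), "corners",cv2.boxPoints(((cx,cy),wh,a)).round(0).tolist())
E
```

```text
Traceback (most recent call last):
ValueError: min() iterable argument is empty
```

```bash
cat > m2.py <<'E'
from m import *
def near(bl,uv): return min(bl,key=lambda b:np.hypot(*(b[0]-uv)))
def mt(name,pts):
    rs=[]
    for k,uv in pts: c,d=ray(W[k][0],[uv]); rs.append((c,d[0]))
    x,e=tri(rs); print(name,x.round(1),np.round(e,1))
E
python3 - <<'E'
from m2 import *
for nm,seeds in {"sA(y142)":{1:(157,219),2:(218,188),3:(81,188)},"sB(y-9)":{1:(282,216),2:(346,183),3:(212,184)}}.items():
    pts=[]
    for k,uv in seeds.items():
        H,S,V=ch(W[k][1]);m=((H<8)|(H>172))&(S>150)
        b=near(blobs(m,60),uv);v=V[b[2]]
        t,_=cv2.threshold(v.astype(np.uint8),0,255,cv2.THRESH_OTSU)
        mm=b[2]&(V>t)
        (cx,cy),ax,_=cv2.fitEllipse(max(cv2.findContours(mm.astype(np.uint8),0,1)[0],key=cv2.contourArea))
        print(k,t,(round(cx,1),round(cy,1)),np.round(ax,1),b[0],np.percentile(v,[5,50,95]),plane(W[k][0],[(cx,cy)],40).round(1)[0]); pts.append((k,(cx,cy)))
    mt(nm,pts)
try:
    H,S,V=ch(W[2][1]);b=near(blobs((S<60)&(V>110),60),(90,198));H1,S1,V1=ch(W[1][1]);b1=near(blobs((S1<60)&(V1>110),40),(33,231));print(b[0],b1[0],b1[1])
    Ht,St,Vt=ch(W["t"][1]);bt=near(blobs((St<60)&(Vt>110),8),(203,231));print(bt[0],bt[1])
    mt("vial",[(1,b1[0]),(2,b[0])]);mt("vial+top",[(2,b[0]),("t",bt[0])])
except Exception as e: print(e)
for nm,f,sd in [("blue",lambda H,S,V:(H>105)&(H<122)&(S>150),{1:(83,62),"t":(233,163)}),("yel",lambda H,S,V:(H>22)&(H<35)&(S>200),{1:(280,62),"t":(315,162)}),("white",lambda H,S,V:(S<50)&(V>100),{1:(473,102),2:(544,66),3:(405,66),"t":(397,179)})]:
    for k in sd:
        m=cv2.morphologyEx(f(*ch(W[k][1])).astype(np.uint8),cv2.MORPH_CLOSE,np.ones((5,5)))
        b=near(blobs(m,100),sd[k]); cn=max(cv2.findContours(b[2].astype(np.uint8),0,1)[0],key=cv2.contourArea)
        w=plane(W[k][0],cn.reshape(-1,2),14)[:,:2].astype(np.float32)
        (cx,cy),wh,a=cv2.minAreaRect(w); print(nm,k,np.round((cx,cy,*wh,a),1), "corners",cv2.boxPoints(((cx,cy),wh,a)).round(0).tolist())
E
```

```text
1 90.0 (156.9, 208.8) [ 3.2 17. ] [156.3 220.9] [ 67.1  72.  110. ] [465.6 137.8  40. ]
2 93.0 (206.8, 186.5) [ 9.1 19.1] [218.1 187.8] [ 73.  76. 119.] [451.8 153.7  40. ]
3 89.0 (72.4, 183.6) [11.5 27.7] [ 81.4 188.3] [ 70.  74. 114.] [455.7 150.6  40. ]
sA(y142) [454.6 154.7  27.1] [10.5  6.3  5. ]
1 114.0 (279.2, 215.1) [23.6 29.9] [281.4 216.5] [106. 120. 127.] [457.   -8.1  40. ]
2 117.0 (346.4, 183.9) [30.2 30.7] [346.2 183.4] [125.1 135.  141. ] [454.2 -10.1  40. ]
3 95.0 (217.0, 188.4) [16.3 29.2] [211.7 184.2] [ 73.  86. 120.] [449.3 -17.6  40. ]
sB(y-9) [448.9  -9.2  20.3] [4.6 2.8 4. ]
[ 90.  198.5] [ 28.2 230.7] [ 20 223  20  16 214]
[201.9 230.3] [197 226  10  10  73]
vial [442.  284.4  52.6] [1.4 1.4]
vial+top [441.9 282.7  54.5] [0.7 0.7]
blue 1 [630.8 213.  159.3  81.8  78.6] corners [[575.0, 143.0], [655.0, 127.0], [687.0, 283.0], [606.0, 299.0]]
blue t [630.1 213.4 155.9  80.   78.6] corners [[575.0, 145.0], [654.0, 129.0], [685.0, 282.0], [606.0, 298.0]]
yel 1 [631.4 -13.  158.5  83.6  89.2] corners [[588.0, -92.0], [672.0, -93.0], [674.0, 66.0], [591.0, 67.0]]
yel t [631.  -10.9 155.5  81.8  88.6] corners [[588.0, -88.0], [670.0, -90.0], [674.0, 66.0], [592.0, 68.0]]
white 1 [ 583.8 -238.    85.2   85.5   75.3] corners [[532.0, -268.0], [614.0, -290.0], [636.0, -208.0], [553.0, -186.0]]
white 2 [ 583.7 -238.    85.    85.1   75.3] corners [[532.0, -268.0], [614.0, -290.0], [636.0, -208.0], [553.0, -186.0]]
white 3 [ 583.8 -238.    85.2   85.5   75.1] corners [[531.0, -268.0], [614.0, -290.0], [636.0, -208.0], [553.0, -186.0]]
white t [ 584.2 -238.    86.9   89.3   75.1] corners [[530.0, -269.0], [616.0, -291.0], [639.0, -207.0], [552.0, -185.0]]
```

```bash
python3 - <<'E'
from m2 import *
mt("sB",[(2,(346.4,183.9)),("t",(314.6,225.5))])
for k,uv in((2,(346.4,183.9)),("t",(314.6,225.5)),("t",(256.8,227.7))): print(k,plane(W[k][0],[uv],40).round(1)[0])
# tray heights: white tray near corners by two views
def quad(k,uv):
    H,S,V=ch(W[k][1]);m=cv2.morphologyEx(((S<50)&(V>100)).astype(np.uint8),cv2.MORPH_CLOSE,np.ones((5,5)))
    b=near(blobs(m,100),uv);cn=max(cv2.findContours(b[2].astype(np.uint8),0,1)[0],key=cv2.contourArea).reshape(-1,2)
    return [cn[np.argmax(cn@np.array(d))] for d in((-1,.4),(.4,1),(1,-.4),(-.4,-1))]
q2,q3=quad(2,(544,66)),quad(3,(405,66))
for a,b in zip(q2,q3): mt("white corner",[(2,a),(3,b)])
def edge(k,f): 
    m=cv2.morphologyEx(f(*ch(W[k][1])).astype(np.uint8),cv2.MORPH_CLOSE,np.ones((5,5)));b=max(blobs(m,1000),key=lambda b:b[1][4])
    cn=max(cv2.findContours(b[2].astype(np.uint8),0,1)[0],key=cv2.contourArea).reshape(-1,2); return cn[np.argmax(cn@np.array((1,1)))],cn[np.argmax(cn@np.array((-1,1)))]
for nm,f,ks in [("yel",lambda H,S,V:(H>22)&(H<35)&(S>200),(2,3)),("blue",lambda H,S,V:(H>105)&(H<122)&(S>150),(1,2))]:
    a,b=edge(ks[0],f),edge(ks[1],f); mt(nm+" R",[(ks[0],a[0]),(ks[1],b[0])])
# clamps
for nm,sd in {"c1":{1:(392,224),2:(462,196),3:(327,197)},"c2":{1:(512,188),2:(590,152),3:(447,155)}}.items():
    for k,uv in sd.items():
        H,S,V=ch(W[k][1]);yy,xx=np.mgrid[:400,:640];roi=(np.hypot(xx-uv[0],yy-uv[1])<34)
        print(nm,k,"prongs",[(b[0].tolist(),int(b[1][4]),plane(W[k][0],[b[0]],46)[0].round(1)[:2].tolist()) for b in blobs((S<45)&(V>130)&roi,25)],
        "brass",[(b[0].tolist(),int(b[1][4]),plane(W[k][0],[b[0]],29)[0].round(1)[:2].tolist()) for b in blobs((H>12)&(H<30)&(S>150)&roi,15)])
ims=[cv2.resize(W[k][1][v-35:v+35,u-35:u+35],None,fx=5.5,fy=5.5,interpolation=2) for k,u,v in((1,392,224),(3,327,197),(1,512,188),(3,447,155))]
cv2.imwrite("pics/cl.png",np.vstack([np.hstack(ims[:2]),np.hstack(ims[2:])])[:600])
E
```

```text
sB [454.   -9.2  39.7] [0.9 0.9]
2 [454.2 -10.1  40. ]
t [453.8  -8.3  40. ]
t [449.6 142.7  40. ]
white corner [ 554.7 -187.1   13.8] [0.1 0.1]
white corner [ 533.1 -268.7   12.6] [0. 0.]
white corner [ 614.4 -290.5   11.1] [0.3 0.3]
white corner [ 635.  -208.2   12.7] [0.1 0.1]
yel R [589.6 -92.2  10.8] [0.7 0.7]
blue R [575.7 142.2  18.1] [0.3 0.3]
c1 1 prongs [([390.8, 222.6], 141, [448.9, -141.4]), ([397.7, 235.6], 137, [432.4, -150.5])] brass [([383.3, 210.3], 117, [459.3, -135.1]), ([400.6, 241.7], 49, [417.7, -158.8])]
c1 2 prongs [([460.0, 189.0], 160, [448.8, -141.1]), ([466.6, 202.6], 153, [432.5, -150.5])] brass [([451.6, 176.8], 123, [460.1, -136.9]), ([464.8, 211.3], 49, [417.0, -157.5])]
c1 3 prongs [([323.3, 190.3], 200, [448.0, -142.7]), ([330.0, 203.6], 158, [432.0, -150.5])] brass [([315.5, 177.6], 109, [459.9, -133.3]), ([336.7, 210.2], 75, [419.1, -159.1])]
c2 1 prongs [([515.0, 184.5], 309, [494.3, -281.9]), ([513.8, 198.0], 156, [478.3, -282.9])] brass [([521.9, 168.3], 114, [510.4, -297.4]), ([497.7, 205.6], 98, [464.6, -275.1])]
c2 2 prongs [([597.1, 146.3], 173, [496.7, -288.0]), ([584.9, 158.0], 322, [483.8, -277.2])] brass [([597.8, 131.6], 135, [512.0, -299.5]), ([568.4, 171.6], 88, [465.8, -275.0])]
c2 3 prongs [([448.4, 154.8], 517, [488.3, -283.5])] brass [([455.2, 132.9], 116, [511.6, -295.5]), ([435.3, 173.9], 91, [463.9, -276.7])]
```

View pics/cl.png

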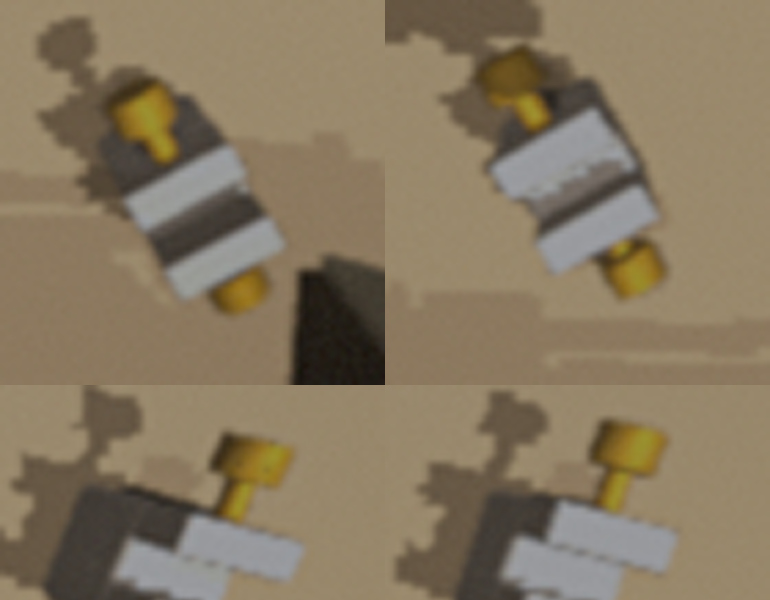

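Clamp 1 (upper crops) is grey with a white slotted top and brass screws, and clamp 2 (lower crops) is the same. Neither is pink or purple.

| Item | Centre (mm) | Height / axis |
|---|---|---|
| Stopper B | (454,-9.5) | top z 40 |
| Stopper A | about (449.6,142.7) | |
| Clamp 1 | (440.6,-146) | axis 29° |
| Clamp 2 | (487.5,-285) | axis -14° |
| Vial | (442,283) | top about 54 |

Now the first pick, stopper B.

step_arm --deltas '[-0.7, 27, -24, 0, 91.8, -0.7, 27, -24, 0, 91.8, -0.7, 27, -24, 0, 91.8, -0.7, 27, -24, 0, 91.8, -0.7, 26.6, -24, 0, 91.8, 0, 0, -30, 0, 91.8, 0, 0, -30, 0, 91.8, 0, 0, -30, 0, 91.8, 0, 0, -15, 0, 91.8, 0, 0, -7.7, 0, 91.8]'

```text
time: 5.25
tool_pos: [453.7, -9.5, 13.3]
tcp_rot: [-3.141, 0.001, -0.004]
contact_force: [0.1, -0.3, 0.1]
grip_width: 92.0
finger_force: 0.0
```

step_arm --deltas '[0, 0, 0, 0, 91.8, 0, 0, 0, 0, 91.8, 0, 0, 0, 0, 25, 0, 0, 0, 0, 25, 0, 0, 0, 0, 25, 0, 0, 0, 0, 25, 0, 0, 0, 0, 25, 0, 0, 0, 0, 25, 0, 0, 0, 0, 25, 0, 0, 0, 0, 25]'

```text
time: 6.5
tool_pos: [454.0, -9.6, 14.0]
tcp_rot: [3.141, -0.0, -0.004]
contact_force: [-0.4, -0.5, -0.6]
grip_width: 37.6
finger_force: 30.0
```

step_arm --deltas '[0, 0, 35, 0, 25, 0, 0, 35, 0, 25, 24.1, 26.4, 0, 0, 25, 24.1, 26.4, 0, 0, 25, 24.1, 26.4, 0, 0, 25, 24.1, 26.4, 0, 0, 25, 24.1, 26.4, 0, 0, 25, 24.1, 26.4, 0, 0, 25, 24.1, 26.1, 0, 0, 25, 0, 0, 0, 0, 25]'

```text
time: 7.75
tool_pos: [623.4, 176.7, 83.3]
tcp_rot: [-3.141, -0.0, -0.002]
contact_force: [-1.0, -0.4, -0.4]
grip_width: 37.7
finger_force: 30.0
```

step_arm --deltas '[0, 0, -20, 0, 25, 0, 0, -20, 0, 25, 0, 0, -12, 0, 25, 0, 0, -7, 0, 25, 0, 0, -3, 0, 25, 0, 0, -2, 0, 25, 0, 0, -1, 0, 25, 0, 0, 0, 0, 25, 0, 0, 0, 0, 25, 0, 0, 0, 0, 25]'

```text
time: 9.0
tool_pos: [622.7, 175.0, 19.2]
tcp_rot: [3.142, -0.0, -0.004]
contact_force: [0.1, 0.7, -0.6]
grip_width: 37.7
finger_force: 30.0
```

```bash
python3 - <<'E'
from h import *
cp,im=grab("wrist","w4");s=grab("scene")[1]
cv2.imwrite("pics/p1.png",np.hstack([im[:,:,::-1],cv2.resize(s[150:230,340:468,::-1],None,fx=5,fy=5)])[:, :].astype(np.uint8)) if 0 else cv2.imwrite("pics/p1.png",cv2.resize(s[140:240,330:470,::-1],None,fx=5,fy=5))
o=get_obs();print(o["tool_pos"],o["contact_force"])
E
```

```text
[622.68801152 175.00589968  19.09023028] [-0.16822849 -0.89030274 -0.3092543 ]
```

View pics/p1.png

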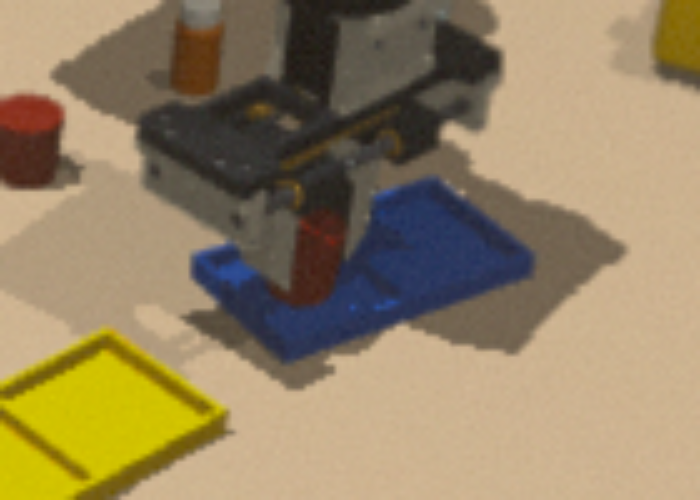

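The view shows the stopper upright in the near bay, about 1 mm above the floor. I lower it the last bit, release gently, then go up.

step_arm --deltas '[0, 0, -0.7, 0, 25, 0, 0, -0.5, 0, 25, 0, 0, 0, 0, 25, 0, 0, 0, 0, 25, 0, 0, 0, 0, 42, 0, 0, 0, 0, 55, 0, 0, 0, 0, 60, 0, 0, 0, 0, 60, 0, 0, 15, 0, 60, 0, 0, 30, 0, 60]'

```text
time: 10.35
tool_pos: [622.0, 174.9, 63.0]
tcp_rot: [3.141, 0.002, -0.004]
contact_force: [0.6, 0.4, 0.5]
grip_width: 60.4
finger_force: 0.0
```

step_arm --deltas '[0, 0, 35, 0, 91.8, 0, 0, 20, 0, 91.8, -25, -5, 0, 0, 91.8, -25, -5, 0, 0, 91.8, -25, -5, 0, 0, 91.8, -25, -5, 0, 0, 91.8, -25, -5, 0, 0, 91.8, 0, 0, 0, 0, 91.8, 0, 0, 0, 0, 91.8, 0, 0, 0, 0, 91.8]'

```text
time: 11.6
tool_pos: [498.7, 150.1, 118.1]
tcp_rot: [-3.142, -0.001, -0.004]
contact_force: [-0.4, 0.1, -0.1]
grip_width: 91.6
finger_force: 0.0
```

```bash
python3 - <<'E'
from m2 import *
cp,im=grab("wrist","w5");o=get_obs();print(o["time"],o["tool_pos"],o["dq"].round(2)[:3])
t=grab("top","t5")
H,S,V=ch(cv2.imread("pics/t5.png"))
for b in blobs(((H<8)|(H>172))&(S>150),40): print(b[0],b[1],plane(t[0],[b[0]],40).round(1)[0],plane(t[0],[b[0]],44).round(1)[0])
E
```

```text
11.65 [498.47423626 150.07618695 117.88551484] [-0.    0.    0.01]
[488.5 217.7] [483 213  12  10  98] [ 468.6 -471.6   40. ] [ 468.1 -470.1   44. ]
```

View pics/w5.png

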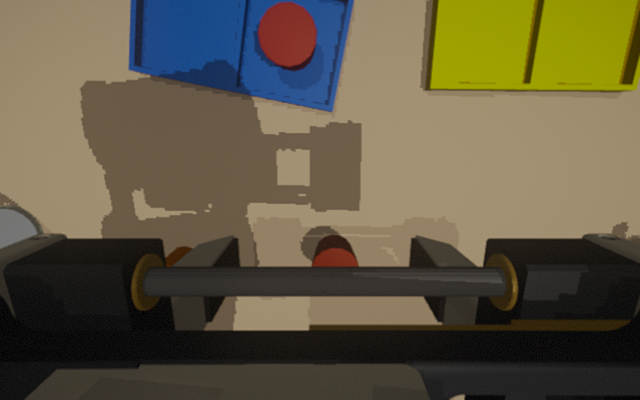

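The stopper stands in the near blue bay (287,35), and stopper A is visible at (335,255), consistent with y≈142. Next I pick A.

step_arm --deltas '[-16, -2.5, 0, 0, 91.8, -16, -2.5, 0, 0, 91.8, -15.9, -2.5, 0, 0, 91.8, 0, 0, -10, 0, 91.8, 0, 0, -35, 0, 91.8, 0, 0, -30, 0, 91.8, 0, 0, -18, 0, 91.8, 0, 0, -8, 0, 91.8, 0, 0, -2.8, 0, 91.8, 0, 0, 0, 0, 91.8]'

```text
time: 12.95
tool_pos: [450.3, 142.6, 14.3]
tcp_rot: [-3.142, -0.001, -0.004]
contact_force: [-0.6, -0.2, -0.2]
grip_width: 92.1
finger_force: 0.0
```

step_arm --deltas '[0, 0, 0, 0, 25, 0, 0, 0, 0, 25, 0, 0, 0, 0, 25, 0, 0, 0, 0, 25, 0, 0, 0, 0, 25, 0, 0, 0, 0, 25, 0, 0, 0, 0, 25, 0, 0, 0, 0, 25, 0, 0, 0, 0, 25, 0, 0, 0, 0, 25]'

```text
time: 14.2
tool_pos: [449.8, 142.5, 14.0]
tcp_rot: [3.141, 0.0, -0.004]
contact_force: [0.5, -0.2, -0.2]
grip_width: 38.0
finger_force: 30.0
```

step_arm --deltas '[0, 0, 35, 0, 25, 0, 0, 35, 0, 25, 26.9, 15.6, 0, 0, 25, 26.9, 15.6, 0, 0, 25, 26.9, 15.6, 0, 0, 25, 26.9, 15.6, 0, 0, 25, 26.9, 15.6, 0, 0, 25, 26.9, 15.6, 0, 0, 25, 27, 15.3, 0, 0, 25, 0, 0, 0, 0, 25]'

```text
time: 15.45
tool_pos: [639.0, 252.2, 83.1]
tcp_rot: [-3.141, -0.0, -0.004]
contact_force: [-0.2, -0.4, -0.5]
grip_width: 37.6
finger_force: 30.0
```

step_arm --deltas '[0, 0, -20, 0, 25, 0, 0, -20, 0, 25, 0, 0, -12, 0, 25, 0, 0, -7, 0, 25, 0, 0, -3, 0, 25, 0, 0, -2, 0, 25, 0, 0, -1, 0, 25, 0, 0, -0.7, 0, 25, 0, 0, -0.5, 0, 25, 0, 0, 0, 0, 25]'

```text
time: 16.7
tool_pos: [638.3, 251.4, 18.1]
tcp_rot: [3.142, -0.0, -0.004]
contact_force: [-0.4, 0.5, 0.8]
grip_width: 38.0
finger_force: 30.0
```

step_arm --deltas '[0, 0, 0, 0, 25, 0, 0, 0, 0, 25, 0, 0, 0, 0, 42, 0, 0, 0, 0, 50, 0, 0, 0, 0, 50, 0, 0, 0, 0, 50, 0, 0, 15, 0, 50, 0, 0, 30, 0, 50, 0, 0, 35, 0, 50, 0, 0, 20, 0, 50]'

```text
time: 17.95
tool_pos: [639.2, 251.6, 121.4]
tcp_rot: [-3.141, -0.004, -0.004]
contact_force: [-0.0, 0.4, -0.3]
grip_width: 49.8
finger_force: 0.0
```

step_arm --deltas '[-19.8, -39.7, 0, 0, 91.8, -19.8, -39.7, 0, 0, 91.8, -19.8, -39.7, 0, 0, 91.8, -19.8, -39.7, 0, 4.9, 91.8, -19.8, -39.7, 0, 4.9, 91.8, -19.8, -39.7, 0, 4.9, 91.8, -19.8, -39.7, 0, 4.9, 91.8, -19.8, -39.7, 0, 4.9, 91.8, -19.6, -39.7, 0, 4.7, 91.8, 0, -20, 0, 0, 91.8]'

```text
time: 19.2
tool_pos: [459.4, -127.7, 119.1]
tcp_rot: [3.14, -0.001, 0.504]
contact_force: [0.2, 0.7, -0.0]
grip_width: 92.1
finger_force: 0.0
```

```bash
python3 - <<'E'
from m2 import *
t=grab("top","t6");w=grab("wrist","w6");s=grab("scene","s6")
o=get_obs();print(o["tool_pos"],o["tcp_rot"])
cv2.imwrite("pics/v6.png",np.hstack([cv2.resize(cv2.imread("pics/t6.png")[130:200,190:360],None,fx=2.35,fy=2.35),cv2.resize(cv2.imread("pics/w6.png"),(400,250))[:164]]))
E
```

```text
[ 460.52488596 -126.71562238  118.80228449] [ 3.14016283e+00 -1.18947675e-03  5.03216491e-01]
```

View pics/v6.png

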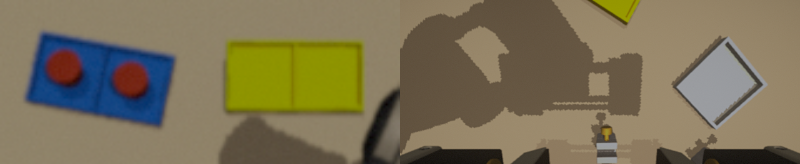

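Both stoppers are in their blue bays (top crop: (65,68), (130,80)). The clamp is square to the jaws below me, and I refine it in this view.

```bash
python3 - <<'E'
from m2 import *
cp=camera_params("wrist");im=cv2.imread("pics/w6.png");H,S,V=ch(im)
yy,xx=np.mgrid[:400,:640];roi=(abs(xx-330)<45)&(yy>190)&(yy<265)
for b in blobs((S<45)&(V>130)&roi,20):
    q=rect(b[2]);print("prong",b[0],b[1],plane(cp,[b[0]],46)[0].round(1),plane(cp,q,46)[:,:2].round(1).tolist())
for b in blobs((H>12)&(H<30)&(S>150)&roi,20): print("brass",b[0],b[1],plane(cp,[b[0]],37)[0].round(1),plane(cp,[b[0]],21)[0].round(1))
print(cp["rvec"])
E
```

```text
prong [331.4 233.6] [315 228  33  15 341] [ 449.3 -138.7   46. ] [[447.2, -125.4], [459.1, -147.0], [449.1, -152.7], [437.1, -130.9]]
prong [330.7 256.1] [315 252  33  10 303] [ 432.6 -147.4   46. ] [[429.7, -134.9], [441.9, -156.9], [435.2, -160.7], [423.0, -138.5]]
brass [330.  211.5] [322 202  17  24 277] [ 462.2 -130.5   37. ] [ 458.3 -133.    21. ]
brass [330.7 263. ] [324 262  14   3  41] [ 423.9 -152.5   37. ] [ 417.4 -156.5   21. ]
[-2.50559768  1.48040737  0.19404877]
```

step_arm --deltas '[-6.6, -6.5, 0, 0, 91.8, -6.6, -6.5, 0, 0, 91.8, -6.5, -6.4, 0, 0, 91.8, 0, 0, -10, 0, 91.8, 0, 0, -35, 0, 91.8, 0, 0, -30, 0, 91.8, 0, 0, -18, 0, 91.8, 0, 0, -8, 0, 91.8, 0, 0, -2.8, 0, 91.8, 0, 0, 0, 0, 91.8]'

```text
time: 20.6
tool_pos: [440.7, -145.4, 14.3]
tcp_rot: [3.141, -0.0, 0.505]
contact_force: [-0.8, -0.3, -0.2]
grip_width: 91.8
finger_force: 0.0
```

step_arm --deltas '[0, 0, 0, 0, 15, 0, 0, 0, 0, 15, 0, 0, 0, 0, 15, 0, 0, 0, 0, 15, 0, 0, 0, 0, 15, 0, 0, 0, 0, 15, 0, 0, 0, 0, 15, 0, 0, 0, 0, 15, 0, 0, 0, 0, 15, 0, 0, 0, 0, 15]'

```text
time: 21.85
tool_pos: [440.5, -145.4, 14.0]
tcp_rot: [3.141, -0.0, 0.505]
contact_force: [0.5, -0.8, -0.7]
grip_width: 25.7
finger_force: 30.0
```

step_arm --deltas '[0, 0, 35, 0, 15, 0, 0, 35, 0, 15, 27.4, 24.6, 0, -4.3, 15, 27.4, 24.6, 0, -4.3, 15, 27.4, 24.6, 0, -4.3, 15, 27.4, 24.6, 0, -4.3, 15, 27.4, 24.6, 0, -4.3, 15, 27.4, 24.6, 0, -4.3, 15, 27.1, 24.7, 0, -4.2, 15, 0, 0, 0, 0, 15]'

```text
time: 23.1
tool_pos: [632.8, 28.9, 83.2]
tcp_rot: [-3.141, 0.0, -0.016]
contact_force: [-0.5, -0.3, -1.9]
grip_width: 25.9
finger_force: 30.0
```

step_arm --deltas '[0, 0, -20, 0, 15, 0, 0, -15, 0, 15, 0, 0, -8, 0, 15, 0, 0, -4, 0, 15, 0, 0, 0, 0, 15, 0, 0, 0, 0, 15, 0, 0, 0, 0, 15, 0, 0, 0, 0, 15, 0, 0, 0, 0, 15, 0, 0, 0, 0, 15]'

```text
time: 24.35
tool_pos: [632.0, 27.0, 37.1]
tcp_rot: [3.142, -0.0, -0.018]
contact_force: [0.5, -0.3, -1.2]
grip_width: 25.7
finger_force: 30.0
```

```bash
python3 - <<'E'
from m2 import *
s=grab("scene","s7");w=grab("wrist","w7");t=grab("top","t7")
o=get_obs();print(o["tool_pos"],o["tcp_rot"])
a=cv2.resize(cv2.imread("pics/s7.png")[180:270,280:400],(480,360),interpolation=2);b=cv2.resize(cv2.imread("pics/t7.png")[130:200,260:360],(320,224),interpolation=2);b=cv2.copyMakeBorder(b,0,136,0,0,0)
cv2.imwrite("pics/v7.png",np.hstack([a,b]))
E
```

```text
[631.94332548  26.98899057  36.99791056] [ 3.14147839e+00  1.17634616e-04 -1.81808854e-02]
```

View pics/v7.png

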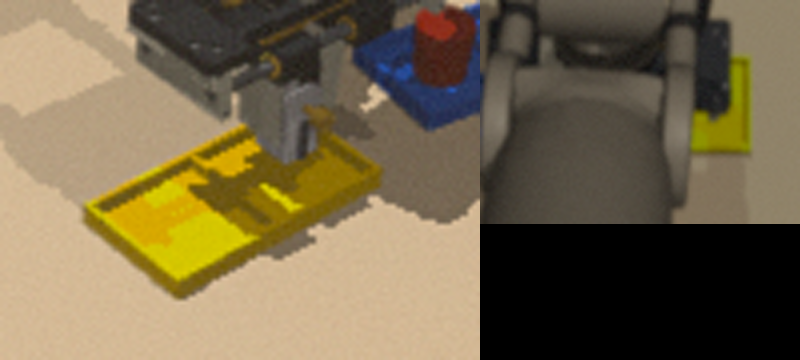

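The clamp hangs upright over the +y yellow bay, clear of the walls, so I lower it.

step_arm --deltas '[0, 0, -8, 0, 15, 0, 0, -6, 0, 15, 0, 0, -3, 0, 15, 0, 0, -1, 0, 15, 0, 0, -0.7, 0, 15, 0, 0, -0.5, 0, 15, 0, 0, 0, 0, 15, 0, 0, 0, 0, 15, 0, 0, 0, 0, 15, 0, 0, 0, 0, 15]'

```text
time: 25.75
tool_pos: [632.1, 27.0, 18.1]
tcp_rot: [3.141, -0.0, -0.018]
contact_force: [1.0, 0.2, 1.2]
grip_width: 25.7
finger_force: 30.0
```

step_arm --deltas '[0, 0, 0, 0, 30, 0, 0, 0, 0, 38, 0, 0, 0, 0, 45, 0, 0, 0, 0, 45, 0, 0, 0, 0, 45, 0, 0, 15, 0, 45, 0, 0, 30, 0, 45, 0, 0, 35, 0, 60, 0, 0, 20, 0, 60, 0, 0, 0, 0, 60]'

```text
time: 27.0
tool_pos: [633.3, 26.9, 120.7]
tcp_rot: [3.141, -0.005, -0.018]
contact_force: [-0.4, -0.4, -0.5]
grip_width: 59.9
finger_force: 0.0
```

step_arm --deltas '[-15.6, -39.6, 0, -1.6, 60, -15.6, -39.6, 0, -1.6, 60, -15.6, -39.6, 0, -1.6, 60, -15.6, -39.6, 0, -1.6, 60, -15.6, -39.6, 0, -1.6, 60, -15.6, -39.6, 0, -1.6, 60, -15.6, -39.6, 0, -1.6, 60, -15.8, -39.8, 0, -1.8, 60, 0, 0, 0, 0, 60, 0, 0, 0, 0, 60]'

```text
time: 28.25
tool_pos: [506.7, -289.4, 117.2]
tcp_rot: [-3.141, 0.001, -0.245]
contact_force: [0.3, 0.4, -0.2]
grip_width: 59.8
finger_force: 0.0
```

```bash
python3 - <<'E'
from m2 import *
o=get_obs();print(o["tool_pos"],o["tcp_rot"])
cp,_=grab("wrist","w8");t=grab("top","t8");im=cv2.imread("pics/w8.png");H,S,V=ch(im)
yy,xx=np.mgrid[:400,:640];roi=(abs(xx-325)<70)&(yy>150)&(yy<268)
for b in blobs((S<45)&(V>130)&roi,20):
    q=rect(b[2]);print("prong",b[0],b[1],plane(cp,[b[0]],46)[0].round(1),plane(cp,q,46)[:,:2].round(1).tolist())
for b in blobs((H>12)&(H<30)&(S>150)&roi,20): print("brass",b[0],b[1],plane(cp,[b[0]],37)[0].round(1),plane(cp,[b[0]],21)[0].round(1))
a=cv2.resize(im[130:290,220:440],None,fx=2,fy=2);b=cv2.resize(cv2.imread("pics/t8.png")[130:200,280:360],(360,320),interpolation=2)
cv2.imwrite("pics/v8.png",np.hstack([a,b]))
E
```

```text
[ 506.69415666 -289.39027536  117.15886927] [-3.1407362e+00  1.2602277e-03 -2.4529374e-01]
prong [273.6 164.1] [256 151  36  30 838] [ 552.4 -263.2   46. ] [[564.5, -253.6], [558.4, -277.9], [538.1, -272.3], [544.3, -247.4]]
prong [325.7 251.1] [310 247  33   8 218] [ 477.4 -283.4   46. ] [[483.7, -272.4], [477.6, -296.5], [471.9, -295.2], [478.0, -270.9]]
brass [325.7 204.3] [318 195  17  24 278] [ 511.7 -292.    37. ] [ 507.5 -291.    21. ]
brass [325.4 260.1] [319 256  14  10 128] [ 466.  -280.3   37. ] [ 458.7 -278.6   21. ]
```

View pics/v8.png

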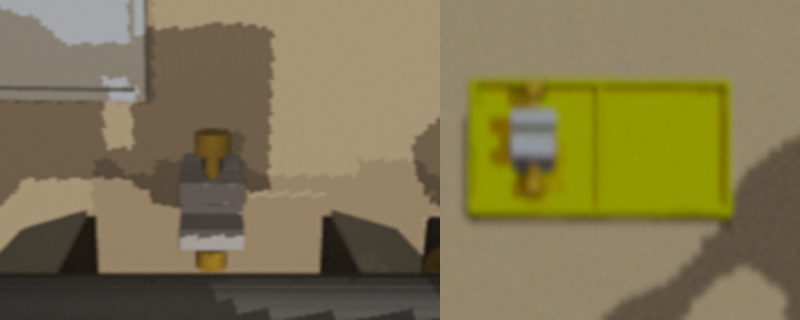

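Clamp 1 stands in the left (+y) yellow bay. Clamp 2 is lined up between the jaws at about (488.3,-286.3), axis -14.2°.

step_arm --deltas '[-6.2, 1.2, 0, 0, 60, -6.2, 1.2, 0, 0, 60, -6.3, 1.3, 0, 0, 60, 0, 0, -10, 0, 60, 0, 0, -35, 0, 60, 0, 0, -30, 0, 60, 0, 0, -18, 0, 60, 0, 0, -8, 0, 60, 0, 0, -2.8, 0, 60, 0, 0, 0, 0, 60]'

```text
time: 29.6
tool_pos: [488.6, -286.6, 14.4]
tcp_rot: [3.141, -0.001, -0.245]
contact_force: [0.4, -0.5, 0.5]
grip_width: 60.1
finger_force: 0.0
```

step_arm --deltas '[0, 0, 0, 0, 15, 0, 0, 0, 0, 15, 0, 0, 0, 0, 15, 0, 0, 0, 0, 15, 0, 0, 0, 0, 15, 0, 0, 0, 0, 15, 0, 0, 0, 0, 15, 0, 0, 0, 0, 15, 0, 0, 35, 0, 15, 0, 0, 35, 0, 15]'

```text
time: 30.85
tool_pos: [487.8, -286.0, 84.0]
tcp_rot: [-3.141, 0.002, -0.245]
contact_force: [1.0, 0.2, -1.3]
grip_width: 26.1
finger_force: 30.0
```

step_arm --deltas '[17.8, 29.4, 0, 1.6, 15, 17.8, 29.4, 0, 1.6, 15, 17.8, 29.4, 0, 1.6, 15, 17.8, 29.4, 0, 1.6, 15, 17.8, 29.4, 0, 1.6, 15, 17.8, 29.4, 0, 1.6, 15, 17.8, 29.4, 0, 1.6, 15, 17.6, 29.5, 0, 1.8, 15, 0, 0, 0, 0, 15, 0, 0, 0, 0, 15]'

```text
time: 32.1
tool_pos: [629.8, -51.3, 83.4]
tcp_rot: [3.141, 0.001, -0.018]
contact_force: [-0.4, 0.0, -0.9]
grip_width: 25.5
finger_force: 30.0
```

step_arm --deltas '[0, 0, -20, 0, 15, 0, 0, -20, 0, 15, 0, 0, -12, 0, 15, 0, 0, -7, 0, 15, 0, 0, -3, 0, 15, 0, 0, -2, 0, 15, 0, 0, -1, 0, 15, 0, 0, -0.7, 0, 15, 0, 0, -0.5, 0, 15, 0, 0, 0, 0, 15]'

```text
time: 33.35
tool_pos: [630.6, -51.0, 18.2]
tcp_rot: [3.141, -0.0, -0.018]
contact_force: [-0.6, 0.4, 1.0]
grip_width: 25.8
finger_force: 30.0
```

step_arm --deltas '[0, 0, 0, 0, 15, 0, 0, 0, 0, 15, 0, 0, 0, 0, 30, 0, 0, 0, 0, 38, 0, 0, 0, 0, 44, 0, 0, 0, 0, 44, 0, 0, 15, 0, 44, 0, 0, 30, 0, 44, 0, 0, 35, 0, 44, 0, 0, 20, 0, 44]'

```text
time: 34.6
tool_pos: [631.5, -51.2, 121.2]
tcp_rot: [3.141, -0.004, -0.018]
contact_force: [-0.4, 0.3, -0.0]
grip_width: 43.7
finger_force: 0.0
```

step_arm --deltas '[-21, 34.9, 0, 10.1, 60, -21, 34.9, 0, 10.1, 60, -21, 34.9, 0, 10.1, 60, -21, 34.9, 0, 10.1, 60, -21, 34.9, 0, 10.1, 60, -21, 34.9, 0, 10.1, 60, -21, 34.9, 0, 10.1, 60, -21, 34.9, 0, 10.1, 60, -20.5, 34.8, 0, 10.2, 60, 0, 0, 0, 0, 60]'

```text
time: 35.85
tool_pos: [440.9, 265.0, 119.0]
tcp_rot: [3.14, -0.001, 1.574]
contact_force: [0.6, -0.5, 0.3]
grip_width: 59.9
finger_force: 0.0
```

step_arm --deltas '[0, 0, 0, 0, 60, 0, 0, 0, 0, 60, 0, 0, 0, 0, 60, 0, 0, 0, 0, 60, 0, 0, 0, 0, 60, 0, 0, 0, 0, 60, 0, 0, 0, 0, 60, 0, 0, 0, 0, 60, 0, 0, 0, 0, 60, 0, 0, 0, 0, 60]'

```text
time: 37.1
tool_pos: [442.0, 263.0, 117.8]
tcp_rot: [3.142, 0.0, 1.57]
contact_force: [-0.5, 0.6, -0.0]
grip_width: 60.0
finger_force: 0.0
```

```bash
python3 - <<'E'
from m2 import *
o=get_obs();print(o["tool_pos"],o["tcp_rot"])
cp,_=grab("wrist","w9");t=grab("top","t9");im=cv2.imread("pics/w9.png");H,S,V=ch(im)
yy,xx=np.mgrid[:400,:640];roi=(abs(xx-325)<70)&(yy>150)&(yy<268)
for b in blobs((S<60)&(V>110)&roi,20): print("cap",b[0],b[1],plane(cp,[b[0]],55)[0].round(1))
for b in blobs((H>3)&(H<20)&(S>150)&roi,20): print("amber",b[0],b[1],plane(cp,[b[0]],20)[0].round(1))
a=cv2.resize(im[130:290,220:440],None,fx=2,fy=2);b=cv2.resize(cv2.imread("pics/t9.png")[130:200,280:360],(360,320),interpolation=2)
cv2.imwrite("pics/v9.png",np.hstack([a,b]))
E
```

```text
[441.96272369 263.01004994 117.83042068] [3.14152682e+00 1.36912529e-05 1.57005845e+00]
cap [324.8 194. ] [309 179  32  31 741] [441.4 282.1  55. ]
amber [325.  174.8] [308 166  35  26 320] [441.6 290.1  20. ]
```

View pics/v9.png

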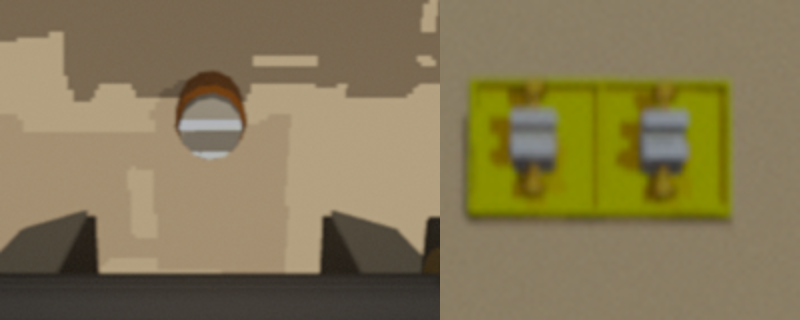

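Both clamps are now in the yellow bays, and the vial sits centred between the jaws at (441.5,282.3).

step_arm --deltas '[-0.5, 6.5, 0, 0, 60, 0, 6.5, 0, 0, 60, 0, 6.3, 0, 0, 60, 0, 0, -10, 0, 60, 0, 0, -35, 0, 60, 0, 0, -30, 0, 60, 0, 0, -18, 0, 60, 0, 0, -9, 0, 60, 0, 0, -3.8, 0, 60, 0, 0, 0, 0, 60]'

```text
time: 38.45
tool_pos: [441.7, 282.4, 12.3]
tcp_rot: [3.141, -0.0, 1.57]
contact_force: [0.4, 0.6, 0.4]
grip_width: 59.8
finger_force: 0.0
```

step_arm --deltas '[0, 0, 0, 0, 60, 0, 0, 0, 0, 18, 0, 0, 0, 0, 18, 0, 0, 0, 0, 18, 0, 0, 0, 0, 18, 0, 0, 0, 0, 18, 0, 0, 0, 0, 18, 0, 0, 0, 0, 18, 0, 0, 35, 0, 18, 0, 0, 35, 0, 18]'

```text
time: 39.7
tool_pos: [441.0, 282.1, 82.4]
tcp_rot: [-3.14, 0.001, 1.57]
contact_force: [0.3, 0.9, -0.5]
grip_width: 27.3
finger_force: 30.0
```

step_arm --deltas '[10.2, -37.2, 10, 0, 18, 10.2, -37.2, 10, 0, 18, 10.2, -37.2, 0, 0, 18, 10.2, -37.2, 0, 0, 18, 10.2, -37.2, 0, 0, 18, 10.2, -37.2, 0, 0, 18, 10.2, -37.2, 0, 0, 18, 10.2, -37.2, 0, 0, 18, 10.2, -37.2, 0, 0, 18, 10.2, -37.2, 0, 0, 18]'

```text
time: 40.95
tool_pos: [543.5, -90.9, 101.8]
tcp_rot: [-3.141, -0.0, 1.57]
contact_force: [1.1, -0.5, -0.3]
grip_width: 27.3
finger_force: 30.0
```

step_arm --deltas '[10.1, -37.1, 0, 0, 18, 10.1, -37.1, 0, 0, 18, 10.1, -37.1, 0, 0, 18, 10, -37, 0, 0, 18, 0, 0, 0, 0, 18, 0, 0, 0, 0, 18, 0, 0, -20, 0, 18, 0, 0, -20, 0, 18, 0, 0, -15, 0, 18, 0, 0, -5, 0, 18]'

```text
time: 42.2
tool_pos: [583.3, -237.0, 41.1]
tcp_rot: [-3.14, -0.001, 1.571]
contact_force: [0.0, 0.3, -0.3]
grip_width: 26.8
finger_force: 30.0
```

step_arm --deltas '[0, 0, -12, 0, 18, 0, 0, -7, 0, 18, 0, 0, -3, 0, 18, 0, 0, -2, 0, 18, 0, 0, -1, 0, 18, 0, 0, -0.7, 0, 18, 0, 0, -0.4, 0, 18, 0, 0, 0, 0, 18, 0, 0, 0, 0, 18, 0, 0, 0, 0, 18]'

```text
time: 43.45
tool_pos: [583.9, -238.0, 16.1]
tcp_rot: [3.141, 0.0, 1.57]
contact_force: [-0.6, -0.0, 1.7]
grip_width: 27.0
finger_force: 30.0
```

step_arm --deltas '[0, 0, 0, 0, 30, 0, 0, 0, 0, 36, 0, 0, 0, 0, 36, 0, 0, 0, 0, 36, 0, 0, 0, 0, 36, 0, 0, 15, 0, 36, 0, 0, 30, 0, 36, 0, 0, 45, 0, 36, 0, 0, 45, 0, 36, 0, 0, 30, 0, 36]'

```text
time: 44.7
tool_pos: [584.4, -238.3, 184.8]
tcp_rot: [3.138, 0.002, 1.57]
contact_force: [0.5, -0.8, 0.3]
grip_width: 36.1
finger_force: 0.0
```

step_arm --deltas '[-20, 28, 8, -10, 36, -20, 28, 8, -10, 36, -20, 28, 8, -10, 36, -20, 28, 8, -10, 36, -20, 28, 8, -10, 36, -20, 28, 0, -10, 36, -20, 28, 0, -10, 36, -20, 28, 0, -10, 36, 0, 0, 0, -10, 36, 0, 0, 0, 0, 36]'

```text
time: 45.95
tool_pos: [423.9, -13.8, 222.0]
tcp_rot: [3.141, -0.002, 0.001]
contact_force: [-0.2, 0.2, -0.5]
grip_width: 36.0
finger_force: 0.0
```

step_arm --deltas '[0, 20, 0, 0, 36, 0, 20, 0, 0, 36, 0, 20, 0, 0, 36, 0, 20, 0, 0, 36, 0, 0, 0, 0, 36, 0, 0, 0, 0, 36, 0, 0, 0, 0, 36, 0, 0, 0, 0, 36, 0, 0, 0, 0, 36, 0, 0, 0, 0, 36]'

```text
time: 47.2
tool_pos: [423.8, 65.9, 220.9]
tcp_rot: [3.141, 0.0, -0.001]
contact_force: [0.6, -0.4, -0.0]
grip_width: 36.0
finger_force: 0.0
```

```bash
python3 - <<'E'
from m2 import *
o=get_obs();print(o["time"],o["tool_pos"],o["tcp_rot"])
grab("wrist","w10");grab("scene","s10");grab("top","t10")
w=cv2.imread("pics/w10.png")[:250];s=cv2.imread("pics/s10.png")
cv2.imwrite("pics/v10.png",np.vstack([w,cv2.resize(s[100:310,100:470],(640,350))]))
E
```

```text
47.2 [423.80133468  65.85585903 220.94377905] [ 3.14144457e+00  3.41032511e-06 -8.70410610e-04]
```

View pics/v10.png

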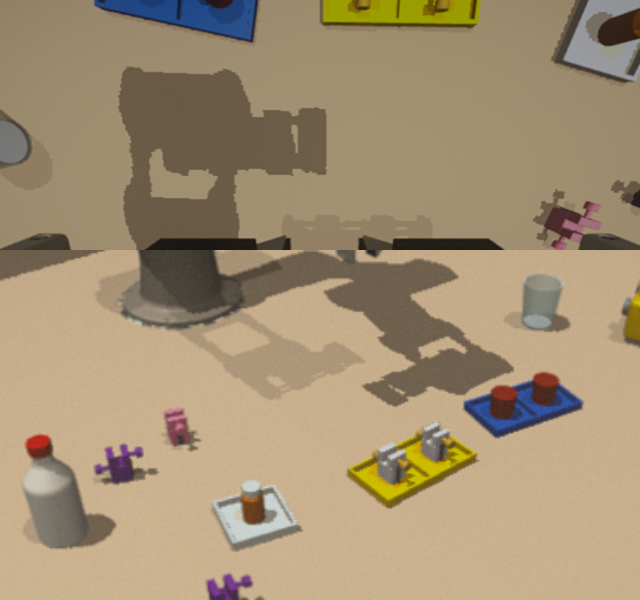

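All five parts stand upright in the right bays: stoppers at (503,402) and (545,388), clamps at (392,463) and (436,441), vial at (252,503). The beaker and wash bottle show no movement, and the robot is clear of everything.

```bash
python3 -c "
from plant import *
print(close_job())"
```

```text
the job is handed in; nothing more can be done
None
```

The job is handed in: in the last camera views both stoppers stood upright in the blue tray, both clamps in the yellow tray (one per bay) and the vial in the white tray, with the beaker and wash bottle undisturbed, at about 47 s; the hand-in gave no verdict.

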